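# Set out the smear-staining kit

### The arm

A 6-joint arm with a two-finger parallel gripper is mounted at the origin on a cart in front of the work surface, level with it; the furniture and walls round the work are solid. World frame = base frame: x ahead of the robot, y to its left, z up, the work surface at z = 0. Lengths are in m, angles in rad, forces in N, time in s.
With the tool pointing down it reaches from about 0.35 to 0.775 m from the base axis. Payload 7.3 kg.
Tool frame: the origin (TCP) lies midway between the tips of the shut fingers; the grasp point (between the pads) lies 19 mm behind it (env.pinch_z is the distance from the TCP to the grasp point, in m); z points along the fingers, y is the line along which they close (so a half turn about z gives the same grasp; the last joint's range is limited). The gripper opens to 92 mm and grips with 3 to 60 N. Pads are 19 mm wide; open, the fingers measure 130 mm over their backs; the gripper's body (75 mm by 190 mm) begins 47 mm behind the grasp point.
Start: joints at [1.04, 0.342, 1.524, -0, 1.275, -0.146], TCP at [0.197, 0.487, 0.227] pointing down, gripper open.
Joint ranges: [-2.53, 2.53], [-0.77, 2.02], [0.04, 2.7], [-1, 4.14], [0.28, 2.66], [-3.11, 3.11]. Speed limits (rad/s): [2.57, 2.57, 3.14, 3.14, 3.14, 3.14].

### API

Orientations are given as [roll, pitch, yaw] about the fixed x, y, z axes, in that order (R = Rz(yaw) Ry(pitch) Rx(roll)).
In Python, from cell import telemetry, camera, job, spot_in, env gives the robot as it stands.
- The arm moves only by the tool carry_out, never from a script. Its argument "series" is a list of rows, each a list of 7 numbers: the shift along the tool's x, y, z in fractions of the full range, 1 being 750 mm, then the turn, a rotation vector about the tool's x, y, z in normalised numbers (1 is 180 degrees), then the finger opening in mm, from 0 to 91.8. In form: [[x, y, z, rx, ry, rz, grip], ...]. A call has exactly 8 rows; each row is the pose to reach, as a shift and turn from the pose commanded when the call began, along the tool's axes at that moment; what a row does not reach only later rows make up. A row lasts 1/12 s, in which the tool goes at most 41.7 mm and 7.16 degrees, less where a joint would pass 70% of its speed; a pose out of reach is approached as far as the arm can. A call with a gripper value outside its range is refused whole. The fingers move at their own pace and stop on an object; "force" is the grip in N (left out, the last holds). Time passes only in rows, so rows that repeat a pose let the fingers close, or fill a call up. It gives the time, the measured TCP pose, the force, the opening and the grip force at its end, in the units of the state.
- telemetry.state(): the state, without advancing time (a new reading comes with each control period).
- camera(name): name is "scene" or "top" or "wrist"; returns a dict with "color" (400x640x3 uint8, blue, green, red), "fx", "fy", "cx", "cy" (pixels), "rvec" (rotation vector, rad) and "tvec" (3), from world to camera coordinates, as OpenCV has them. Camera axes: x right, y down, z forward; pixel columns grow to the right and rows downward; lengths in m; the calibration is good to about 2 mm. The wrist camera is an equidistant fisheye: a pixel r from the principal point sees the ray r / f radians off the axis. A picture is of the moment at which its call begins. There is no depth.
- job.sign_off(): hands the job in; it is judged then, once.
Trained networks look in a picture, given as the dict that the camera call returned (one of the last four; its "shot" number tells which), for a name from the list of things; names that differ only in an ending like _2 or _b are one class to them, and where a whole thing is asked for, a point or a joint stands for the part that bears it (a point fixed in the world has none). Each returns a list of dicts, best first, with "conf" (0 to 1); they miss things now and then, are a little off and sometimes report something else, mostly with a low value. They report only what shows in the picture. A call takes as long as a camera call. They do not tell look-alikes from the thing itself.
- spot_in(picture, target): "xyz" ([x, y, z] in m, in world coordinates, good to about 4 mm: the middle of the surface that is visible of it).
The state is a dict: "time_s": time; "qpos": joint angles; "qvel": joint speeds; "joint_torque": joint torques, N m; "tcp_pos": TCP position; "tool_rot": TCP orientation; "force": force on the tool from outside, world axes, zero at the start; "ft_torque": the same for the moment, N m; "gripper_width": finger opening in m; "gripper_force": force on a finger pad.
Only numpy, scipy, OpenCV 4.12 (cv2) and the standard library are available. Lean on these libraries where they do the work, as an engineer would, in place of code of your own. Each camera call takes 0.05 s, during which the arm holds its last target. There are 200 camera calls.

### The job

Set out the kit for staining and reading blood smears: stand the jar of pink stain fully down in the red drip tray, the jar of blue stain fully down in the blue drip tray and the brown dropper bottle of immersion oil down in the round steel cup, and press the slide marker down into the two spring clips of its grey holder until it snaps fully home in both, roughly centred between them. Keep the jars and the oil bottle upright and set the jars down gently, not dropped, and leave the white dropper bottle and the timer where they stand.

Things in the scene. Friction and masses are not known exactly. Their poses are not given: they have to be found in the camera images.
- pink_jar: Square glass jar of pink stain with a fixed glass lid: walls 56 x 56 mm, lid plate 58 x 58 mm from 85 to 92 mm height, 20 mm round knob up to 102 mm, 0.2 to 0.3 kg. Loose, upright. Origin: centre of its underside; x and y square to its walls, z up. Grip it across two walls under the lid (about 60 to 75 mm above its foot). (Jars far off at the left end of the bench are out of reach, not meant.)
- blue_jar: Square glass stain jar with blue stain, otherwise the same as the pink one (56 x 56 mm walls, 58 mm lid, 102 mm tall). Loose, standing upright. Origin: centre of its underside; x and y square to its walls, z up.
- oil_bottle: Brown glass dropper bottle of immersion oil with a white cap, 29 mm across, 62 mm tall; the cap is 17 mm across, from 45 mm up. Weighs about 30 g. Loose, upright. Origin: centre of its underside, z up. Grip it by the cap.
- marker_mid (a point): Slide marker lying on the worktop: a round pen 135 mm long and 16 mm thick, white body, black cap. This point is its middle, on its long axis (8 mm above the surface it lies on); y runs along the pen. Grip it across its middle.
- red_tray: Red square plastic drip tray, fixed: 82 x 82 mm outside, 13 mm high rim 6 mm thick, well 70 x 70 mm, floor 6 mm above the worktop; a small tab on its +x and -x sides (102 mm overall). Origin: centre of its underside; x and y square to the rim. A jar fits only when roughly square to it.
- blue_tray: Blue square plastic drip tray, fixed, the same size and frame as the red one.
- oil_cup: Round steel drip cup for the oil bottle, fixed: 58 mm across its rim, 20 mm high, inside 46 mm across at the floor, a little wider at the rim; floor 5 mm above the worktop. Origin: centre of its underside.
- marker_holder: Fixed grey bar 46 (x) x 134 (y) x 12 mm high with two steel spring clips, 10 mm wide, 42 mm either side of its middle along y. Jaw mouths: 36 mm wide at 52 mm height, narrowing to 12 mm at 41 mm. The marker lies along y; pressed down with 10 to 16 N it snaps home with its axis 34 mm above the worktop. Between the clips 70 mm is open for the fingers. Origin: centre of the bar's underside.
- saline_bottle: White dropper bottle with a black cap, 29 mm across, 62 mm tall. Bystander, to be left alone. Origin: centre of its underside.
- bench_timer: White bench timer, 31 x 84 x 58 mm. Bystander, to be left alone. Origin: centre of its underside. (Also to be kept clear of: the microscope, fixed, between y = 0.02 and 0.24; its eyepieces overhang towards the robot as near as x = 0.51, at 0.32 to 0.40 m height, so pass in front of them. The analyser's face is at x = 0.58, y below -0.13.)
Not all that is in view belongs to the job. Leave any turquoise look-alike of the oil_bottle alone.

How it is judged:
At the end, for the whole second after the job is handed in: Each jar upright on the floor of its colour's tray (14 mm of centre), oil bottle upright on the cup's floor (12 mm), marker home in both clips (axis 34 mm high, 3 mm; 4 mm of the midline; 15 mm of the middle lengthways); all released and at rest (horizontal distance between pink_jar and red_tray below 0.014 m and z of pink_jar in the frame of red_tray below 0.009 m and angle between each of pink_jar, blue_jar, oil_bottle's own z axis and vertical below 0.06 rad and horizontal distance between blue_jar and blue_tray below 0.014 m and z of blue_jar in the frame of blue_tray below 0.009 m and horizontal distance between oil_bottle and oil_cup below 0.012 m and z of oil_bottle in the frame of oil_cup below 0.008 m and x of marker_mid in the frame of marker_holder between -0.004 and 0.004 m and y of marker_mid in the frame of marker_holder between -0.015 and 0.015 m and z of marker_mid in the frame of marker_holder between 0.031 and 0.037 m and angle between the y axis of marker_mid and the y axis of marker_holder, either way round below 0.08 rad); the robot touches nothing.
It fails at once if a glass jar or the oil bottle is tipped over (angle between any of pink_jar, blue_jar, oil_bottle's own z axis and vertical above 0.6 rad).
It fails at once if a glass jar is dropped or slammed into its tray (goes down into it faster than 0.55 m/s, as after a fall of 15 mm) ((horizontal distance between pink_jar and red_tray below 0.05 m and z of pink_jar in the frame of red_tray below 0.03 m and linear speed of pink_jar above 0.55 m/s) or (horizontal distance between blue_jar and blue_tray below 0.05 m and z of blue_jar in the frame of blue_tray below 0.03 m and linear speed of blue_jar above 0.55 m/s)).
It fails at once if the white dropper bottle or the timer is moved by more than 20 mm (distance of any of saline_bottle, bench_timer from where it was at the start of the episode above 0.02 m).
It also fails if it takes over 144 s, if anything falls off the work surface, if the arm or the gripper's body presses on something with over 40 N, if the wrist force passes 120 N, or if a joint passes its speed limit or range.

## Working session

There is one attempt and no reset: what is moved stays moved. The work goes in short steps, Python scripts to look and compute and a tool call to move; the robot and the scene stay as the last step left them, time stands still between calls to the robot, and variables do not carry over. Pictures are saved under pics/ and viewed, at most 17 in all, crops included, and the job is handed in when it is done.

Besides the shell and the picture viewer there is one more tool, called after "Request:" in YAML: its name, and indented under it one key for each argument. carry_out: Moves the arm, as the interface text tells. Its arguments: {"type":"object","properties":{"series":{"type":"array","items":{"type":"array","items":{"type":"number"}}},"force":{"type":"number"}},"required":["series"]}

```bash
mkdir -p pics; ls
python3 - <<'E'
from cell import telemetry, camera, job, spot_in, env
import cv2
print(telemetry.state(), env.pinch_z)
for n in ["top","scene"]:
    p=camera(n); cv2.imwrite(f"pics/{n}0.png",p["color"])
    print(n,p["fx"],p["cx"],p["rvec"],p["tvec"])
    for t in ["pink_jar","blue_jar","oil_bottle","marker_mid","red_tray","blue_tray","oil_cup","marker_holder","saline_bottle","bench_timer"]:
        print(t,[([round(float(v),3) for v in d["xyz"]],round(d["conf"],2)) for d in spot_in(p,t)])
E
```

```text
pics
{'time_s': 0.0, 'qpos': array([ 1.03999176e+00,  3.42710916e-01,  1.52505855e+00, -4.74310707e-06,
        1.27538342e+00, -1.46041309e-01]), 'qvel': array([-1.44223932e-03, -2.65846553e-04, -1.64006120e-03, -7.78955435e-05,
        5.32564328e-04, -3.56873077e-04]), 'joint_torque': array([-2.85926275e-03, -4.31247926e+01, -2.44216686e+01,  7.15565588e-02,
        5.60635119e-02, -8.05977766e-05]), 'tcp_pos': array([0.196838  , 0.48624724, 0.2260366 ]), 'tool_rot': array([-3.14004837e+00, -2.22562172e-04,  2.75683061e+00]), 'force': array([-0.22057441, -0.41831477,  0.70149057]), 'ft_torque': array([ 0.00180877, -0.0593353 ,  0.00194418]), 'gripper_force': 0.0, 'gripper_width': 0.0918905755352904} 0.0188
top 417.8789610382418 318.13113159584213 [ 2.12604791 -2.14985595  0.12654348] [0.08264423 0.52523891 1.14499548]
pink_jar [([0.431, 0.262, 0.095], 0.92)]
blue_jar [([0.598, 0.294, 0.093], 0.77), ([0.529, -0.174, 0.054], 0.31)]
oil_bottle [([0.453, 0.352, 0.038], 0.58)]
marker_mid [([0.449, -0.322, 0.014], 0.57)]
red_tray [([0.427, -0.073, 0.007], 0.57)]
blue_tray [([0.43, -0.17
[... 227 characters left out ...]
[0.527, -0.173, 0.053], 0.82)]
scene 511.24205847672994 315.5768180141583 [ 0.77114215 -2.29559123  1.41619435] [0.45476041 0.15069197 1.19918679]
pink_jar [([0.403, 0.28, 0.041], 0.9), ([0.523, 0.469, 0.009], 0.23)]
blue_jar [([0.579, 0.321, 0.056], 0.76), ([0.451, 0.372, 0.032], 0.24)]
oil_bottle [([0.498, 0.309, 0.037], 0.77), ([0.449, 0.369, 0.032], 0.5)]
marker_mid [([0.44, -0.319, 0.011], 0.58)]
red_tray [([0.405, -0.057, 0.009], 0.86), ([0.531, -0.199, 0.056], 0.32)]
blue_tray [([0.418, -0.183, 0.007], 0.83)]
oil_cup [([0.405, 0.026, 0.012], 0.4)]
marker_holder [([0.523, 0.469, 0.008], 0.56), ([0.403, -0.057, 0.006], 0.39)]
saline_bottle []
bench_timer [([0.528, -0.198, 0.057], 0.38)]
```

View pics/top0.png

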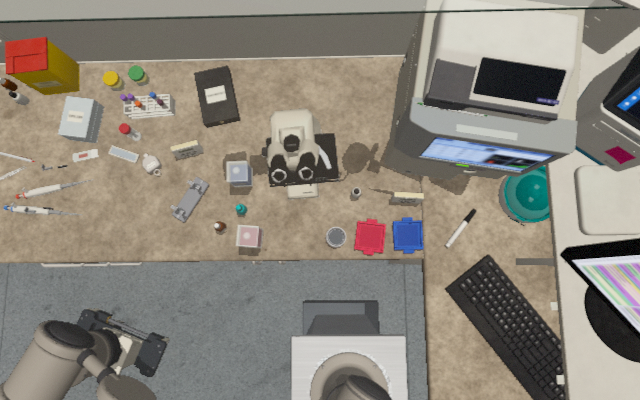

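View pics/scene0.png

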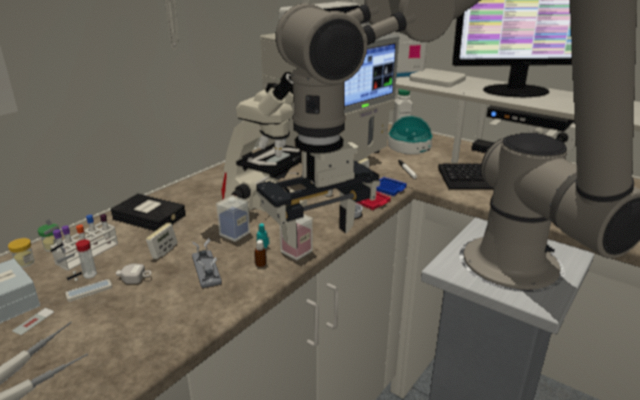

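The top view (up = +x, left = +y) shows the brown oil bottle at (219,227) with its turquoise look-alike at (240,209). The jars are at (248,237) pink and (239,173) blue, and the slanted holder is at (190,200). The cup is at (336,237), the trays at (370,237) and (408,235), and the slanted marker at (461,229). Saline is at (356,191) and the timer at (408,196). The scene view agrees.

```bash
cat > h.py <<'E'
import numpy as np, cv2
from scipy.spatial.transform import Rotation as Rn
def ray2plane(p,uv,z):
    R=cv2.Rodrigues(np.array(p["rvec"],float))[0]; t=np.array(p["tvec"],float).ravel()
    uv=np.atleast_2d(np.array(uv,float))
    a=np.c_[(uv[:,0]-p["cx"])/p["fx"],(uv[:,1]-p["cy"])/p["fy"]]
    if p.get("fish"):
        r=np.linalg.norm(a,axis=1)+1e-12; a=np.c_[a*(np.sin(r)/r)[:,None],np.cos(r)]
    else: a=np.c_[a,np.ones(len(a))]
    d=a@R; c=-R.T@t
    return c+d*((z-c[2])/d[:,2])[:,None]
def proj(p,X):
    R=cv2.Rodrigues(np.array(p["rvec"],float))[0]; t=np.array(p["tvec"],float).ravel()
    c=np.atleast_2d(X)@R.T+t
    if p.get("fish"):
        rr=np.linalg.norm(c[:,:2],axis=1)+1e-12; th=np.arctan2(rr,c[:,2]); n=c[:,:2]/rr[:,None]*th[:,None]
    else: n=c[:,:2]/c[:,2:]
    return n*[p["fx"],p["fy"]]+[p["cx"],p["cy"]]
def move(s,pos,yaw):
    """shift (mm, tool axes) and turn (deg rotvec) from measured pose to TCP pos, pointing down, tool yaw (mod pi nearest)"""
    R0=Rn.from_euler("xyz",s["tool_rot"]); best=None
    for k in (0,np.pi,-np.pi):
        R1=Rn.from_euler("xyz",[np.pi,0,yaw+k]); rv=(R0.inv()*R1).as_rotvec(degrees=True)
        if best is None or np.linalg.norm(rv)<np.linalg.norm(best): best=rv
    return np.round(R0.inv().apply(np.array(pos)-s["tcp_pos"])*1000,1),np.round(best,1)
E
python3 - <<'E'
from cell import camera
import cv2,numpy as np
from h import *
p=camera("top");im=p["color"]
a=im[150:255,165:270];b=im[165:270,325:430]
cv2.imwrite("pics/c1.png",np.hstack([cv2.resize(x,(400,400),interpolation=cv2.INTER_CUBIC) for x in(a,b)]))
hsv=cv2.cvtColor(im,cv2.COLOR_BGR2HSV)
def seg(name,lo,hi,win,z):
    u0,v0,u1,v1=win
    m=np.zeros(im.shape[:2],np.uint8);m[v0:v1,u0:u1]=cv2.inRange(hsv,lo,hi)[v0:v1,u0:u1]
    c=max(cv2.findContours(m,0,2)[0],key=cv2.contourArea)
    X=ray2plane(p,c[:,0,:],z)[:,:2]*1000
    r=cv2.minAreaRect(X.astype(np.float32)); print(name,np.round(r[0],1),np.round(r[1],1),round(r[2],1))
seg("red",(165,150,60),(180,255,255),(345,210,392,260),.013)
seg("blue",(105,150,60),(125,255,255),(388,210,430,260),.013)
seg("pink",(150,25,90),(180,140,255),(230,215,270,260),.092)
for s_ in [(0,0,150),]:
  seg("marker",s_,(180,60,255),(440,200,485,255),.012)
print(hsv[237,248],hsv[173,239],hsv[236,452],hsv[245,445])
E
```

```text
red [425.1 -68.4] [80.6 99.2] 81.6
blue [ 428.2 -175.6] [96.9 80.5] 0.3
pink [437.1 259.7] [21.8  2.4] 27.2
marker [ 449.7 -334.1] [126.5 153.8] 89.3
[  8  19 205] [110  22 175] [ 20  16 187] [ 16  31 122]
```

View pics/c1.png

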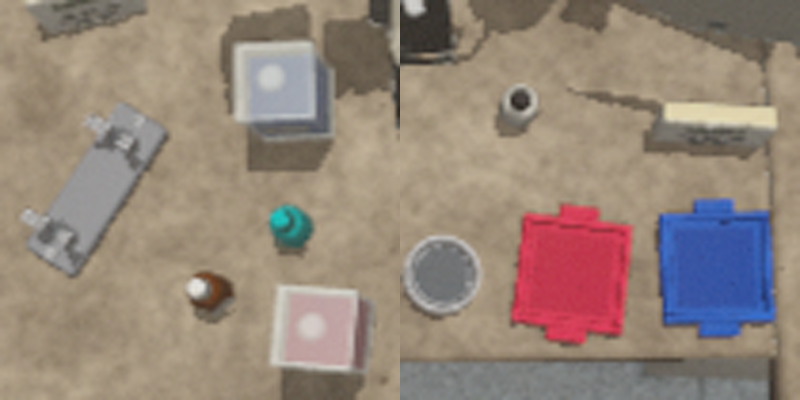

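Run:
```python
from cell import camera
import cv2,numpy as np
from h import *
p=camera("top");im=p["color"];k=105/400
def L(q): return np.array(q)*k+[165,150]-.5+.5*k
def Rr(q): return (np.array(q)-[400,0])*k+[325,165]-.5+.5*k
def rect(n,uv,z):
    X=ray2plane(p,uv,z)[:,:2]*1000; r=cv2.minAreaRect(X.astype(np.float32)); e=X[1]-X[0]
    print(n,np.round(X.mean(0),1),"size",np.round(r[1],1),"ang",[round(np.degrees(np.arctan2(*(X[(i+1)%len(X)]-X[i])[::-1])),1) for i in range(len(X))])
rect("pink",L([(278,285),(360,289),(358,374),(271,368)]),.092)
rect("blue",L([(234,44),(314,40),(317,121),(237,125)]),.092)
rect("oil",L([(199,288)]*2),.062)
rect("turq",L([(284,217)]*2),.062)
rect("cup",Rr([(443,275)]*2),.020)
rect("redtray",Rr([(524,212),(632,224),(622,335),(513,323)]),.013)
rect("bluetray",Rr([(659,213),(770,210),(774,321),(664,326)]),.013)
rect("holder",L([(120,101),(168,132),(75,277),(27,243)]),.010)
rect("saline",Rr([(520,98)]*2),.062)
rect("timer",Rr([(664,103),(775,107),(775,128),(660,121)]),.058)
# marker: white body + black cap, by crop
a=cv2.resize(im[195:265,435:505],(560,560),interpolation=cv2.INTER_CUBIC)
w=camera("wrist");print(w["fx"],w["cx"],w["cy"],w["color"].shape)
R=cv2.Rodrigues(np.array(w["rvec"],float))[0]; c=-R.T@np.array(w["tvec"]).ravel()
from cell import telemetry
s=telemetry.state();Rt=Rn.from_euler("xyz",s["tool_rot"])
print("cam in tool",Rt.inv().apply(c-s["tcp_pos"]),np.round(Rt.as_matrix().T@R.T,2))
cv2.imwrite("pics/mk.png",a)
```

```text
pink [425.5 265. ] size [61.4 59.5] ang [np.float64(-93.4), np.float64(179.2), np.float64(85.5), np.float64(-3.8)]
blue [602.8 297.3] size [60.4 58. ] ang [np.float64(-87.9), np.float64(-177.1), np.float64(92.1), np.float64(3.3)]
oil [457.8 357. ] size [0. 0.] ang [np.float64(0.0), np.float64(0.0)]
turq [509.  295.9] size [0. 0.] ang [np.float64(0.0), np.float64(0.0)]
cup [424.6  27.7] size [0. 0.] ang [np.float64(0.0), np.float64(0.0)]
redtray [425.2 -69.4] size [81.3 83.5] ang [np.float64(-97.1), np.float64(173.1), np.float64(83.2), np.float64(-6.9)]
bluetray [ 428.5 -176.7] size [84.8 83. ] ang [np.float64(-89.1), np.float64(179.5), np.float64(92.0), np.float64(0.5)]
holder [540.1 450.9] size [ 46.1 131.4] ang [np.float64(-123.2), np.float64(148.5), np.float64(55.0), np.float64(-31.9)]
saline [550.4 -29.5] size [0. 0.] ang [np.float64(0.0), np.float64(0.0)]
timer [ 536.8 -173.8] size [83.3 15.5] ang [np.float64(-92.9), np.float64(177.5), np.float64(85.7), np.float64(-14.3)]
309.70691628693146 318.77240797795724 195.96115243242994 (400, 640, 3)
cam in tool [ 0.06601933  0.00052869 -0.15869732] [[ 0.   -0.97 -0.25]
 [ 1.   -0.    0.  ]
 [-0.   -0.25  0.97]]
```

View pics/mk.png

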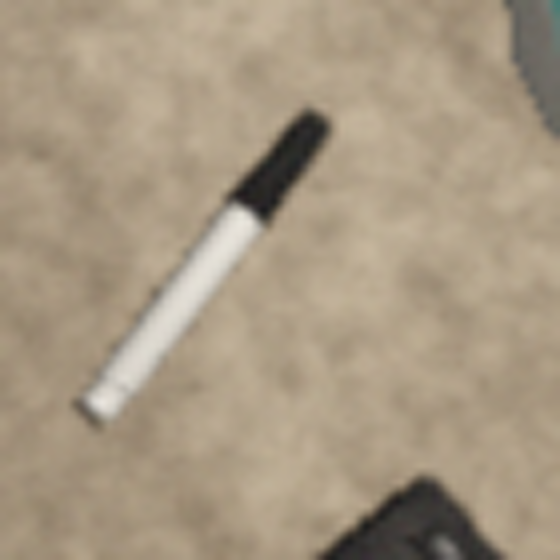

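Marker ends are at crop (95,412) and (320,118), which is full-picture (446.9,246.5) to (475,209.8).

Run:
```python
from cell import camera,telemetry
from h import *
p=camera("top")
X=ray2plane(p,np.array([(93,413),(321,117)])/8+[435,195]-.45,.008)[:,:2]*1000
d=X[1]-X[0];print("marker",X.round(1),X.mean(0),np.linalg.norm(d),np.degrees(np.arctan2(d[1],d[0])))
s=telemetry.state(); print(move(s,[.4255,.265,.18],np.radians(86)))
```

```text
marker [[ 395.3 -284.9]
 [ 500.1 -371.6]] [ 447.71241514 -328.28092229] 135.98383813709373 -39.63194950421518
(array([-294.9, -119.6,   46.7]), array([ 0. , -0. , 71.9]))
```

The rows are not in the units I measure in: shifts go in shares of 750 mm and turns go in shares of 180 degrees. I convert before sending: -295 mm is -0.3933, -258 mm is -0.344, 55 degrees is 0.3056.

Request:
carry_out:
  series:
    - [-0.0333, -0.0133, 0.0053, 0, 0, 0.0333, 90]
    - [-0.08, -0.032, 0.0133, 0, 0, 0.0722, 90]
    - [-0.1333, -0.0533, 0.0213, 0, 0, 0.1111, 90]
    - [-0.1867, -0.076, 0.0293, 0, 0, 0.15, 90]
    - [-0.24, -0.0973, 0.0373, 0, 0, 0.1889, 90]
    - [-0.2933, -0.1187, 0.0467, 0, 0, 0.2278, 90]
    - [-0.344, -0.14, 0.0547, 0, 0, 0.2667, 90]
    - [-0.3933, -0.16, 0.0627, 0, 0, 0.3056, 90]
  force: 25

```text
time_s: 1.97
tcp_pos: [0.422, 0.2675, 0.1806]
tool_rot: [3.141, -0.0, 1.791]
force: [-0.4, 0.8, -0.4]
gripper_width: 0.0897
gripper_force: 0.0
```

In the tool's units: 17 degrees is 0.0944.

Request:
carry_out:
  series:
    - [0, 0, 0, 0, 0, 0.0333, 90]
    - [0, 0, 0, 0, 0, 0.0667, 90]
    - [0, 0, 0, 0, 0, 0.0944, 90]
    - [0, 0, 0, 0, 0, 0.0944, 90]
    - [0, 0, 0, 0, 0, 0.0944, 90]
    - [0, 0, 0, 0, 0, 0.0944, 90]
    - [0, 0, 0, 0, 0, 0.0944, 90]
    - [0, 0, 0, 0, 0, 0.0944, 90]

```text
time_s: 2.63
tcp_pos: [0.4207, 0.2694, 0.1808]
tool_rot: [3.141, -0.0, 1.502]
force: [0.4, 0.1, 0.6]
gripper_width: 0.0903
gripper_force: 0.0
```

Run:
```python
from cell import camera,telemetry,spot_in
from h import *
s=telemetry.state(); print(s["tcp_pos"],s["tool_rot"],move(s,[.4255,.265,.048],np.radians(86)))
w=camera("wrist");cv2.imwrite("pics/w1.png",w["color"])
for t in("pink_jar","oil_bottle"):print([(np.round(d["xyz"],3),d["conf"]) for d in spot_in(w,t)])
w["fish"]=1
a=np.radians(-4)
print(proj(w,[[.4255+sx*29*1e-3,.265+sy*29e-3,.092] for sx in(-1,1) for sy in(-1,1)]).round(), proj(w,[[.458,.357,.062],[.4255,.265,.102]]).round())
```

```text
[0.42067995 0.26939629 0.18075968] [ 3.14145965e+00 -1.39865978e-04  1.50176323e+00] (array([ -4.1,   5.1, 132.8]), array([ 0., -0.,  0.]))
[(array([0.424, 0.273, 0.092]), 0.75)]
[(array([0.454, 0.356, 0.039]), 0.94), (array([0.5  , 0.303, 0.041]), 0.9)]
[[293. 240.]
 [287. 173.]
 [361. 235.]
 [358. 168.]] [[354.  93.]
 [325. 209.]]
```

View pics/w1.png

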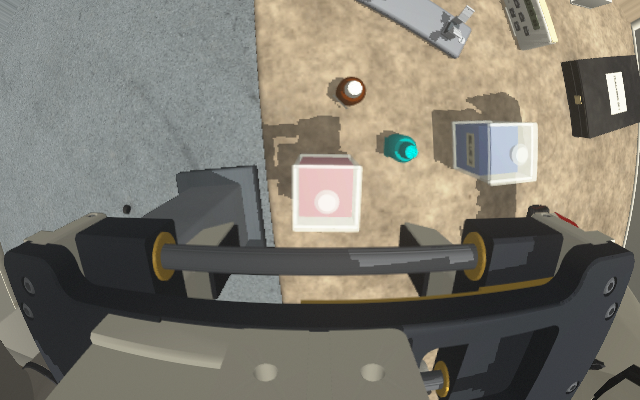

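In the tool's units: 131 mm is 0.1747, 125 mm is 0.1667.

Request:
carry_out:
  series:
    - [-0.0027, 0.0067, 0.02, 0, 0, 0, 90]
    - [-0.0027, 0.0067, 0.0467, 0, 0, 0, 90]
    - [-0.0027, 0.0067, 0.08, 0, 0, 0, 90]
    - [-0.0027, 0.0067, 0.1133, 0, 0, 0, 90]
    - [-0.0027, 0.0067, 0.1467, 0, 0, 0, 90]
    - [-0.0027, 0.0067, 0.1667, 0, 0, 0, 90]
    - [-0.0027, 0.0067, 0.1747, 0, 0, 0, 90]
    - [-0.0027, 0.0067, 0.1747, 0, 0, 0, 90]

```text
time_s: 3.45
tcp_pos: [0.4249, 0.2666, 0.0485]
tool_rot: [-3.139, 0.001, 1.5]
force: [-0.4, -0.8, -0.0]
gripper_width: 0.0895
gripper_force: 0.0
```

Request:
carry_out:
  series:
    - [0, 0, 0, 0, 0, 0, 70]
    - [0, 0, 0, 0, 0, 0, 60]
    - [0, 0, 0, 0, 0, 0, 50]
    - [0, 0, 0, 0, 0, 0, 50]
    - [0, 0, 0, 0, 0, 0, 50]
    - [0, 0, 0, 0, 0, 0, 50]
    - [0, 0, 0, 0, 0, 0, 50]
    - [0, 0, 0, 0, 0, 0, 50]

```text
time_s: 4.12
tcp_pos: [0.4262, 0.267, 0.0502]
tool_rot: [3.14, -0.001, 1.5]
force: [0.7, -0.2, 5.6]
gripper_width: 0.0576
gripper_force: 25.0
```

In the tool's units: -100 mm is -0.1333, -74 mm is -0.0987.

Request:
carry_out:
  series:
    - [0, 0, -0.0107, 0, 0, 0, 50]
    - [0, 0, -0.0267, 0, 0, 0, 50]
    - [0, 0, -0.0467, 0, 0, 0, 50]
    - [-0.0107, -0.0053, -0.0667, 0, 0, 0, 50]
    - [-0.0333, -0.0107, -0.0773, 0, 0, 0, 50]
    - [-0.064, -0.016, -0.08, 0, 0, 0, 50]
    - [-0.0987, -0.024, -0.08, 0, 0, 0, 50]
    - [-0.1333, -0.0267, -0.08, 0, 0, 0, 50]

```text
time_s: 4.78
tcp_pos: [0.397, 0.1677, 0.1097]
tool_rot: [-3.14, 0.0, 1.501]
force: [-0.2, -0.4, -2.2]
gripper_width: 0.0578
gripper_force: 25.0
```

In the tool's units: -235 mm is -0.3133, -214 mm is -0.2853, 3.5 degrees is 0.0194.

Request:
carry_out:
  series:
    - [-0.0373, 0, 0, 0, 0, 0.0028, 50]
    - [-0.0773, 0.004, 0, 0, 0, 0.0056, 50]
    - [-0.12, 0.0093, 0, 0, 0, 0.0083, 50]
    - [-0.1627, 0.016, 0, 0, 0, 0.0111, 50]
    - [-0.2053, 0.0227, 0, 0, 0, 0.0139, 50]
    - [-0.248, 0.032, 0, 0, 0, 0.0167, 50]
    - [-0.2853, 0.0453, 0, 0, 0, 0.0194, 50]
    - [-0.3133, 0.056, 0, 0, 0, 0.0194, 50]

```text
time_s: 5.45
tcp_pos: [0.4237, -0.071, 0.1098]
tool_rot: [-3.141, 0.0, 1.437]
force: [0.9, 0.3, -2.3]
gripper_width: 0.0577
gripper_force: 25.0
```

Run:
```python
from cell import camera,telemetry,spot_in
from h import *
s=telemetry.state(); print(s["tcp_pos"],s["tool_rot"],s["gripper_width"])
w=camera("wrist");
for t in("pink_jar","red_tray"):print([(np.round(d["xyz"],3),d["conf"]) for d in spot_in(w,t)])
im=w["color"];cv2.imwrite("pics/w2.png",im[40:270,200:440].repeat(2,0).repeat(2,1))
```

```text
[ 0.42373633 -0.07101159  0.10980279] [-3.14112746e+00  4.28137925e-05  1.43725202e+00] 0.05766528278074681
[(array([ 0.425, -0.047,  0.152]), 0.87), (array([0.427, 0.031, 0.006]), 0.2)]
[(array([ 0.431, -0.037,  0.012]), 0.6)]
```

View pics/w2.png

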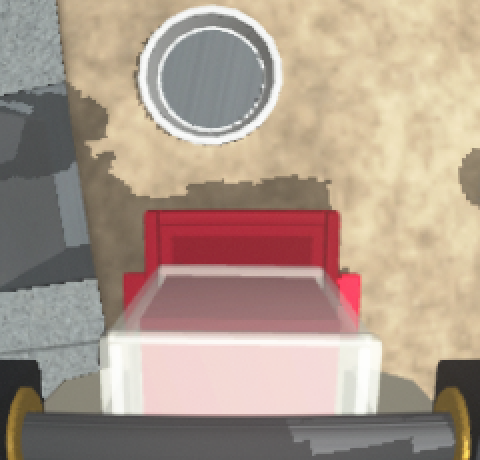

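Run:
```python
from cell import camera,telemetry
from h import *
w=camera("wrist");w["fish"]=1
f=lambda q,z:(ray2plane(w,np.array(q)/2+[200-.25,40-.25],z)*1000).round(1)
print("foot",f([(160,267),(325,267)],.060));print("lid",f([(103,335),(380,335)],.152))
print("tray",f([(145,210),(340,210)],.013)); print("well",f([(172,237),(314,237)],.013));print("cup",f([(210,75)],.020))
```

```text
foot [[401.2 -36.9  60. ]
 [457.3 -44.5  60. ]]
lid [[401.5 -34.4 152. ]
 [456.1 -41.8 152. ]]
tray [[391.5 -19.6  13. ]
 [471.8 -30.4  13. ]]
well [[401.  -32.4  13. ]
 [459.6 -40.3  13. ]]
cup [[426.2  30.9  20. ]]
```

In the tool's units: 49 mm is 0.0653, 1.5 mm is 0.002.

Request:
carry_out:
  series:
    - [0.002, 0.0013, 0, 0, 0, 0, 50]
    - [0.002, 0.0013, 0.0107, 0, 0, 0, 50]
    - [0.002, 0.0013, 0.024, 0, 0, 0, 50]
    - [0.002, 0.0013, 0.0373, 0, 0, 0, 50]
    - [0.002, 0.0013, 0.0493, 0, 0, 0, 50]
    - [0.002, 0.0013, 0.0587, 0, 0, 0, 50]
    - [0.002, 0.0013, 0.064, 0, 0, 0, 50]
    - [0.002, 0.0013, 0.0653, 0, 0, 0, 50]

```text
time_s: 6.32
tcp_pos: [0.4246, -0.0668, 0.0599]
tool_rot: [-3.14, -0.0, 1.44]
force: [0.4, -0.3, -2.6]
gripper_width: 0.0578
gripper_force: 25.0
```

In the tool's units: 5 mm is 0.0067, 4.5 mm is 0.006.

Request:
carry_out:
  series:
    - [0, 0, 0.0013, 0, 0, 0, 50]
    - [0, 0, 0.0027, 0, 0, 0, 50]
    - [0, 0, 0.004, 0, 0, 0, 50]
    - [0, 0, 0.0053, 0, 0, 0, 50]
    - [0, 0, 0.006, 0, 0, 0, 50]
    - [0, 0, 0.0067, 0, 0, 0, 50]
    - [0, 0, 0.0067, 0, 0, 0, 50]
    - [0, 0, 0.0067, 0, 0, 0, 50]

```text
time_s: 6.98
tcp_pos: [0.4254, -0.0678, 0.0562]
tool_rot: [3.141, 0.0, 1.439]
force: [-2.1, -1.5, 5.4]
gripper_width: 0.0577
gripper_force: 25.0
```

In the tool's units: -66 mm is -0.088, -36 mm is -0.048.

Request:
carry_out:
  series:
    - [0, 0, 0, 0, 0, 0, 60]
    - [0, 0, 0, 0, 0, 0, 75]
    - [0, 0, 0, 0, 0, 0, 90]
    - [0, 0, 0, 0, 0, 0, 90]
    - [0, 0, 0, 0, 0, 0, 90]
    - [0, 0, -0.016, 0, 0, 0, 90]
    - [0, 0, -0.048, 0, 0, 0, 90]
    - [0, 0, -0.088, 0, 0, 0, 90]

```text
time_s: 7.65
tcp_pos: [0.4238, -0.067, 0.1211]
tool_rot: [-3.137, -0.001, 1.439]
force: [0.8, -0.4, 0.2]
gripper_width: 0.0898
gripper_force: 0.0
```

In the tool's units: 222 mm is 0.296, 186 mm is 0.248, -10 degrees is -0.0556.

Request:
carry_out:
  series:
    - [0, 0, -0.0333, 0, 0, 0, 90]
    - [0.0133, -0.02, -0.0533, 0, 0, 0, 90]
    - [0.0467, -0.0493, -0.06, 0, 0, -0.0111, 90]
    - [0.096, -0.0587, -0.06, 0, 0, -0.0222, 90]
    - [0.1467, -0.0653, -0.06, 0, 0, -0.0333, 90]
    - [0.1973, -0.072, -0.06, 0, 0, -0.0444, 90]
    - [0.248, -0.0787, -0.06, 0, 0, -0.0556, 90]
    - [0.296, -0.0853, -0.06, 0, 0, -0.0556, 90]

```text
time_s: 8.32
tcp_pos: [0.3904, 0.1629, 0.1668]
tool_rot: [3.141, -0.0, 1.615]
force: [0.3, -0.3, 0.2]
gripper_width: 0.0896
gripper_force: 0.0
```

Run:
```python
from cell import camera,telemetry,spot_in
from h import *
s=telemetry.state(); print(s["tcp_pos"],s["tool_rot"],s["gripper_width"])
print(move(s,[.39,.27,.16],np.radians(92.5)));print(move(s,[.595,.300,.16],np.radians(92.5)))
for n in("top","wrist"):
  w=camera(n)
  for t in("pink_jar","red_tray","blue_jar"):print(n,t,[(np.round(d["xyz"],3),round(d["conf"],2)) for d in spot_in(w,t)])
  if n=="top":t=w
  else: im=w["color"]
cv2.imwrite("pics/m3.png",np.hstack([im[::1,::1],cv2.resize(t["color"][210:260,345:365+5],(160,320)).copy() if 0 else np.zeros((400,1,3),np.uint8)])[:, :640])
cv2.imwrite("pics/m3t.png",cv2.resize(t["color"][200:270,335:405],(420,420),interpolation=cv2.INTER_CUBIC))
```

```text
[0.39041815 0.16293706 0.16684796] [ 3.14103279e+00 -2.43926039e-04  1.61536002e+00] 0.08955472435465564
(array([107. ,   4.3,   6.9]), array([ 0. , -0. ,  0.1]))
(array([127.8, 210.5,   7. ]), array([ 0. , -0. ,  0.1]))
top pink_jar [(array([ 0.429, -0.065,  0.1  ]), 0.75)]
top red_tray [(array([ 0.409, -0.064,  0.012]), 0.78)]
top blue_jar [(array([0.597, 0.292, 0.093]), 0.58)]
wrist pink_jar []
wrist red_tray []
wrist blue_jar [(array([0.578, 0.298, 0.085]), 0.65)]Traceback (most recent call last):
  File "<stdin>", line 11, in <module>
TypeError: string indices must be integers, not 'str'
```

In the tool's units: 180 mm is 0.24, 165 mm is 0.22.

Request:
carry_out:
  series:
    - [0.0467, 0.0027, 0.004, 0, 0, 0, 90]
    - [0.1, 0.0053, 0.008, 0, 0, 0, 90]
    - [0.1467, 0.02, 0.0093, 0, 0, 0, 90]
    - [0.1707, 0.0667, 0.0093, 0, 0, 0, 90]
    - [0.1733, 0.12, 0.0093, 0, 0, 0, 90]
    - [0.172, 0.1733, 0.0093, 0, 0, 0, 90]
    - [0.1707, 0.22, 0.0093, 0, 0, 0, 90]
    - [0.1707, 0.24, 0.0093, 0, 0, 0, 90]

```text
time_s: 9.38
tcp_pos: [0.5698, 0.2943, 0.1591]
tool_rot: [3.14, 0.0, 1.61]
force: [-0.2, -1.4, 0.1]
gripper_width: 0.09
gripper_force: 0.0
```

Run:
```python
from cell import camera,telemetry,spot_in
from h import *
s=telemetry.state(); print(s["tcp_pos"],s["tool_rot"],s["gripper_width"])
print(move(s,[.603,.298,.048],np.radians(92.5)))
w=camera("wrist");w["fish"]=1
print([(np.round(d["xyz"],3),round(d["conf"],2)) for d in spot_in(w,"blue_jar")])
a=np.radians(2.5);Q=[[.603+.029*(i*np.cos(a)-j*np.sin(a)),.298+.029*(i*np.sin(a)+j*np.cos(a)),.092] for i,j in((-1,-1),(-1,1),(1,1),(1,-1))]
im=w["color"].copy()
cv2.polylines(im,[np.round(proj(w,Q)).astype(int)],1,(0,255,0),1)
cv2.imwrite("pics/w4.png",cv2.resize(im[60:280,180:480],None,fx=2,fy=2))
print(proj(w,Q).round(1))
t=camera("top");cv2.imwrite("pics/m3t.png",cv2.resize(t["color"][200:270,335:405],(420,420),interpolation=cv2.INTER_CUBIC))
```

```text
[0.56978084 0.29432097 0.15907822] [3.13973600e+00 1.33402862e-04 1.60984177e+00] 0.09002921397079462
(array([  2.4,  33.1, 111.1]), array([ 0.1,  0. , -0.3]))
[(array([0.597, 0.307, 0.093]), 0.59)]
[[324.2 240.4]
 [324.2 167. ]
 [401.  167.4]
 [396.4 239.1]]
```

View pics/w4.png

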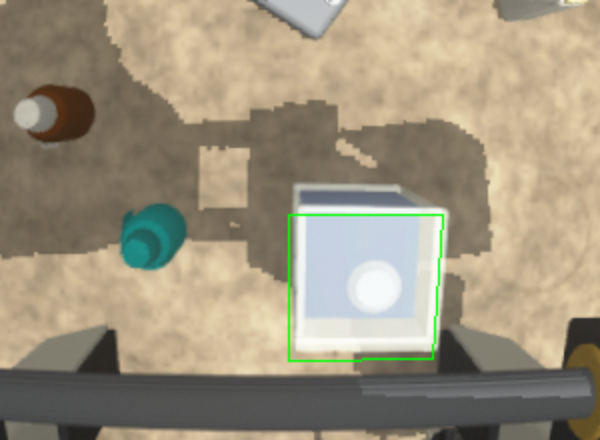

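In the tool's units: 109 mm is 0.1453, 108 mm is 0.144.

Request:
carry_out:
  series:
    - [0.0053, 0.0267, 0, 0, 0, 0, 90]
    - [0.0053, 0.0467, 0.0067, 0, 0, 0, 90]
    - [0.0053, 0.0467, 0.0333, 0, 0, 0, 90]
    - [0.0053, 0.0467, 0.0667, 0, 0, 0, 90]
    - [0.0053, 0.0467, 0.1, 0, 0, 0, 90]
    - [0.0053, 0.0467, 0.1293, 0, 0, 0, 90]
    - [0.0053, 0.0467, 0.144, 0, 0, 0, 90]
    - [0.0053, 0.0467, 0.1453, 0, 0, 0, 90]

```text
time_s: 10.2
tcp_pos: [0.5976, 0.301, 0.0483]
tool_rot: [-3.136, 0.002, 1.613]
force: [-0.6, -0.2, 0.1]
gripper_width: 0.0902
gripper_force: 0.0
```

Request:
carry_out:
  series:
    - [0, 0, 0, 0, 0, 0, 70]
    - [0, 0, 0, 0, 0, 0, 60]
    - [0, 0, 0, 0, 0, 0, 50]
    - [0, 0, 0, 0, 0, 0, 50]
    - [0, 0, 0, 0, 0, 0, 50]
    - [0, 0, 0, 0, 0, 0, 50]
    - [0, 0, 0, 0, 0, 0, 50]
    - [0, 0, 0, 0, 0, 0, 50]

```text
time_s: 10.87
tcp_pos: [0.6011, 0.3024, 0.052]
tool_rot: [3.139, -0.001, 1.614]
force: [2.6, -0.0, 5.9]
gripper_width: 0.0576
gripper_force: 24.9
```

View pics/m3t.png

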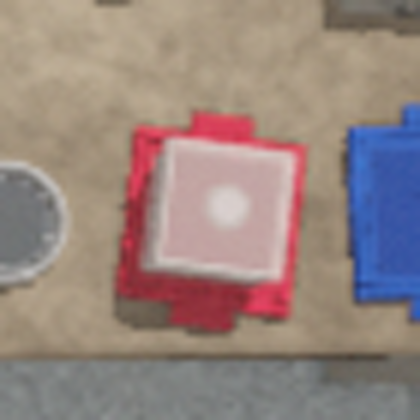

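In the tool's units: -133 mm is -0.1773, -130 mm is -0.1733.

Request:
carry_out:
  series:
    - [0, 0, -0.0107, 0, 0, 0, 50]
    - [0, 0, -0.0293, 0, 0, 0, 50]
    - [0, 0, -0.06, 0, 0, 0, 50]
    - [0, 0, -0.096, 0, 0, 0, 50]
    - [0, -0.0107, -0.1307, 0, 0, 0, 50]
    - [0.0013, -0.0333, -0.1573, 0, 0, 0, 50]
    - [0.0027, -0.0693, -0.1733, 0, 0, 0, 50]
    - [0.004, -0.1093, -0.1773, 0, 0, 0, 50]

```text
time_s: 11.53
tcp_pos: [0.5177, 0.3014, 0.1855]
tool_rot: [3.14, -0.001, 1.613]
force: [0.1, 0.5, -2.1]
gripper_width: 0.0578
gripper_force: 24.9
```

In the tool's units: -140 mm is -0.1867, -139 mm is -0.1853, 2 degrees is 0.0111.

Request:
carry_out:
  series:
    - [0, -0.044, 0, 0, 0, 0, 50]
    - [0, -0.088, 0, 0, 0, 0.0028, 50]
    - [0, -0.1307, 0, 0, 0, 0.0056, 50]
    - [-0.0133, -0.1627, 0, 0, 0, 0.0083, 50]
    - [-0.0467, -0.1787, 0, 0, 0, 0.0111, 50]
    - [-0.0867, -0.1827, 0, 0, 0, 0.0111, 50]
    - [-0.1293, -0.1853, 0, 0, 0, 0.0111, 50]
    - [-0.1733, -0.1867, 0, 0, 0, 0.0111, 50]

```text
time_s: 12.2
tcp_pos: [0.3817, 0.1647, 0.1834]
tool_rot: [-3.139, 0.0, 1.581]
force: [0.6, 0.0, -3.0]
gripper_width: 0.0574
gripper_force: 24.9
```

In the tool's units: -270 mm is -0.36, -242 mm is -0.3227.

Request:
carry_out:
  series:
    - [-0.0467, 0, 0, 0, 0, 0, 50]
    - [-0.0933, 0, 0, 0, 0, 0, 50]
    - [-0.14, 0, 0, 0, 0, 0, 50]
    - [-0.1867, 0.004, 0, 0, 0, 0, 50]
    - [-0.2333, 0.0133, 0, 0, 0, 0, 50]
    - [-0.28, 0.0267, 0, 0, 0, 0, 50]
    - [-0.3227, 0.04, 0, 0, 0, 0, 50]
    - [-0.36, 0.048, 0, 0, 0, 0, 50]

```text
time_s: 12.87
tcp_pos: [0.4214, -0.1059, 0.1834]
tool_rot: [-3.14, -0.001, 1.578]
force: [0.4, 0.3, -2.8]
gripper_width: 0.0574
gripper_force: 24.9
```

Run:
```python
from cell import camera,telemetry,spot_in
from h import *
s=telemetry.state(); print(s["tcp_pos"],s["tool_rot"],s["gripper_width"])
print(move(s,[.4285,-.175,.110],np.radians(90.3)))
```

```text
[ 0.4213793  -0.10589269  0.18344242] [-3.14010574e+00 -7.99768998e-04  1.57770382e+00] 0.05740495179646529
(array([-69.2,   6.8,  73.4]), array([-0.1, -0. ,  0.1]))
```

In the tool's units: 73 mm is 0.0973, 72 mm is 0.096.

Request:
carry_out:
  series:
    - [-0.02, 0.0027, 0, 0, 0, 0, 50]
    - [-0.0467, 0.0053, 0, 0, 0, 0, 50]
    - [-0.072, 0.0093, 0.0067, 0, 0, 0, 50]
    - [-0.0867, 0.0093, 0.0267, 0, 0, 0, 50]
    - [-0.092, 0.0093, 0.0533, 0, 0, 0, 50]
    - [-0.092, 0.0093, 0.08, 0, 0, 0, 50]
    - [-0.092, 0.0093, 0.096, 0, 0, 0, 50]
    - [-0.092, 0.0093, 0.0973, 0, 0, 0, 50]

```text
time_s: 13.53
tcp_pos: [0.4269, -0.1716, 0.1081]
tool_rot: [-3.135, -0.004, 1.578]
force: [-0.6, -0.2, -2.5]
gripper_width: 0.058
gripper_force: 24.9
```

Run:
```python
from cell import camera,telemetry,spot_in
from h import *
s=telemetry.state(); print(s["tcp_pos"],s["tool_rot"],s["gripper_width"])
w=camera("wrist");
im=w["color"];cv2.imwrite("pics/w5.png",im[40:270,200:440].repeat(2,0).repeat(2,1))
```

```text
[ 0.42689317 -0.17163778  0.10805929] [-3.13518657 -0.00418512  1.57832214] 0.05800237667774214
```

View pics/w5.png

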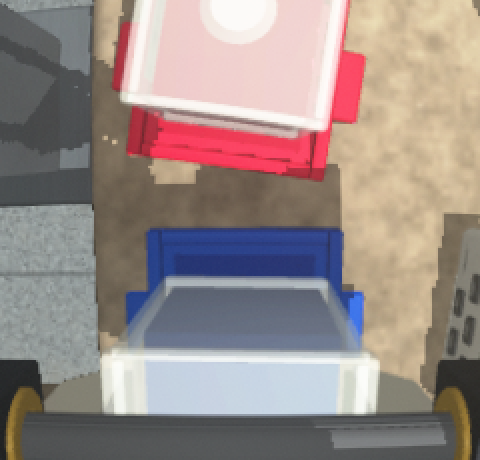

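Run:
```python
from cell import camera,telemetry
from h import *
w=camera("wrist");w["fish"]=1
print(telemetry.state()["tcp_pos"])
f=lambda q,z:(ray2plane(w,np.array(q)/2+[200-.25,40-.25],z)*1000).round(1)
print("foot",f([(163,278),(327,278)],.058));print("lid",f([(103,353),(380,353)],.149))
print("tray",f([(148,230),(343,230)],.013))
```

```text
[ 0.42866629 -0.17247327  0.11034161]
foot [[ 401.3 -146.5   58. ]
 [ 458.3 -146.    58. ]]
lid [[ 400.  -144.7  149. ]
 [ 456.9 -144.2  149. ]]
tray [[ 389.6 -134.8   13. ]
 [ 470.8 -134.    13. ]]
```

In the tool's units: 47 mm is 0.0627, -1.5 mm is -0.002.

Request:
carry_out:
  series:
    - [-0.002, 0.0007, 0, 0, 0, 0, 50]
    - [-0.002, 0.0007, 0.0107, 0, 0, 0, 50]
    - [-0.002, 0.0007, 0.024, 0, 0, 0, 50]
    - [-0.002, 0.0007, 0.0373, 0, 0, 0, 50]
    - [-0.002, 0.0007, 0.048, 0, 0, 0, 50]
    - [-0.002, 0.0007, 0.056, 0, 0, 0, 50]
    - [-0.002, 0.0007, 0.0613, 0, 0, 0, 50]
    - [-0.002, 0.0007, 0.0627, 0, 0, 0, 50]

```text
time_s: 14.3
tcp_pos: [0.4297, -0.1743, 0.0631]
tool_rot: [-3.141, -0.0, 1.579]
force: [-0.6, 0.3, -2.5]
gripper_width: 0.0576
gripper_force: 24.9
```

In the tool's units: 5.5 mm is 0.0073, 5 mm is 0.0067.

Request:
carry_out:
  series:
    - [0, 0, 0.0013, 0, 0, 0, 50]
    - [0, 0, 0.0027, 0, 0, 0, 50]
    - [0, 0, 0.004, 0, 0, 0, 50]
    - [0, 0, 0.0053, 0, 0, 0, 50]
    - [0, 0, 0.0067, 0, 0, 0, 50]
    - [0, 0, 0.0073, 0, 0, 0, 50]
    - [0, 0, 0.0073, 0, 0, 0, 50]
    - [0, 0, 0.0073, 0, 0, 0, 50]

```text
time_s: 14.97
tcp_pos: [0.4299, -0.1745, 0.0582]
tool_rot: [3.141, -0.0, 1.579]
force: [-0.0, -0.4, -4.0]
gripper_width: 0.0573
gripper_force: 24.9
```

Request:
carry_out:
  series:
    - [0, 0, 0.0007, 0, 0, 0, 50]
    - [0, 0, 0.0013, 0, 0, 0, 50]
    - [0, 0, 0.002, 0, 0, 0, 50]
    - [0, 0, 0.0027, 0, 0, 0, 50]
    - [0, 0, 0.0027, 0, 0, 0, 50]
    - [0, 0, 0.0027, 0, 0, 0, 50]
    - [0, 0, 0.0027, 0, 0, 0, 50]
    - [0, 0, 0.0027, 0, 0, 0, 50]

```text
time_s: 15.63
tcp_pos: [0.4303, -0.1748, 0.0576]
tool_rot: [3.14, 0.001, 1.579]
force: [-1.3, 1.5, 12.6]
gripper_width: 0.0577
gripper_force: 25.0
```

In the tool's units: -75 mm is -0.1, -40 mm is -0.0533.

Request:
carry_out:
  series:
    - [0, 0, -0.0013, 0, 0, 0, 60]
    - [0, 0, -0.0013, 0, 0, 0, 75]
    - [0, 0, -0.0013, 0, 0, 0, 90]
    - [0, 0, -0.0013, 0, 0, 0, 90]
    - [0, 0, -0.0013, 0, 0, 0, 90]
    - [0, 0, -0.02, 0, 0, 0, 90]
    - [0, 0, -0.0533, 0, 0, 0, 90]
    - [0, 0, -0.1, 0, 0, 0, 90]

```text
time_s: 16.3
tcp_pos: [0.4283, -0.1736, 0.13]
tool_rot: [-3.137, -0.003, 1.579]
force: [-0.3, -0.7, 0.3]
gripper_width: 0.0899
gripper_force: 0.0
```

In the tool's units: -153 mm is -0.204, -145 mm is -0.1933, -45 degrees is -0.25.

Request:
carry_out:
  series:
    - [0, 0, -0.02, 0, 0, 0, 90]
    - [-0.02, 0.0027, -0.0267, 0, 0, -0.0167, 90]
    - [-0.06, 0.0067, -0.0267, 0, 0, -0.0556, 70]
    - [-0.1067, 0.012, -0.0267, 0, 0, -0.0944, 50]
    - [-0.1467, 0.0173, -0.0267, 0, 0, -0.1333, 44]
    - [-0.1733, 0.0213, -0.0267, 0, 0, -0.1722, 44]
    - [-0.1933, 0.0227, -0.0267, 0, 0, -0.2111, 44]
    - [-0.204, 0.024, -0.0267, 0, 0, -0.25, 44]

```text
time_s: 16.97
tcp_pos: [0.4488, -0.3294, 0.1507]
tool_rot: [-3.141, -0.0, 2.369]
force: [-0.3, 0.2, 0.1]
gripper_width: 0.0545
gripper_force: 0.0
```

Run:
```python
from cell import camera,telemetry,spot_in
from h import *
s=telemetry.state(); print(s["tcp_pos"],s["tool_rot"],s["gripper_width"])
print(move(s,[.4477,-.328,.10],np.radians(140.4)))
w=camera("wrist");w["fish"]=1
print([(np.round(d["xyz"],3),round(d["conf"],2)) for d in spot_in(w,"marker_mid")])
print([(np.round(d["xyz"],3),round(d["conf"],2)) for d in spot_in(w,"blue_jar")])
im=w["color"].copy()
print(proj(w,[[.3953,-.2849,.008],[.5001,-.3716,.008]]).round(1))
cv2.imwrite("pics/w6.png",im)
```

```text
[ 0.44884884 -0.32937605  0.15065385] [-3.14133511e+00 -6.41818862e-05  2.36860884e+00] 0.05447054970881128
(array([ 1.8,  0.2, 50.7]), array([-0. , -0. , -4.7]))
[(array([ 0.444, -0.319,  0.009]), 0.77)]
[(array([ 0.428, -0.187,  0.1  ]), 0.96)]
[[312.4 115.9]
 [323.5 247.3]]
```

View pics/w6.png

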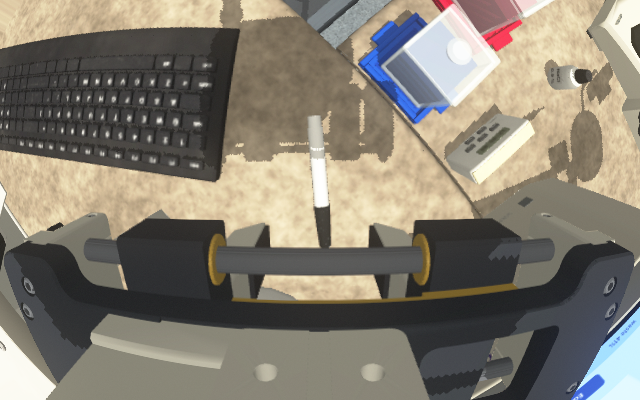

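In the tool's units: 147 mm is 0.196, 145 mm is 0.1933, -4.5 degrees is -0.025.

Request:
carry_out:
  series:
    - [0.0027, 0.0013, 0.02, 0, 0, -0.025, 44]
    - [0.0027, 0.0013, 0.06, 0, 0, -0.025, 44]
    - [0.0027, 0.0013, 0.1, 0, 0, -0.025, 44]
    - [0.0027, 0.0013, 0.14, 0, 0, -0.025, 44]
    - [0.0027, 0.0013, 0.1707, 0, 0, -0.025, 44]
    - [0.0027, 0.0013, 0.1867, 0, 0, -0.025, 44]
    - [0.0027, 0.0013, 0.1933, 0, 0, -0.025, 44]
    - [0.0027, 0.0013, 0.196, 0, 0, -0.025, 44]
  force: 50

```text
time_s: 17.78
tcp_pos: [0.448, -0.3241, 0.0034]
tool_rot: [3.141, -0.002, 2.441]
force: [0.1, -0.2, -0.1]
gripper_width: 0.0438
gripper_force: 0.0
```

Request:
carry_out:
  series:
    - [0, 0, 0, 0, 0, 0, 44]
    - [0, 0, 0, 0, 0, 0, 30]
    - [0, 0, 0, 0, 0, 0, 20]
    - [0, 0, 0, 0, 0, 0, 10]
    - [0, 0, 0, 0, 0, 0, 5]
    - [0, 0, 0, 0, 0, 0, 5]
    - [0, 0, 0, 0, 0, 0, 5]
    - [0, 0, 0, 0, 0, 0, 5]

```text
time_s: 18.45
tcp_pos: [0.4485, -0.3254, 0.0046]
tool_rot: [-3.142, 0.001, 2.443]
force: [-0.6, -0.6, 4.7]
gripper_width: 0.014
gripper_force: 50.0
```

In the tool's units: 3 mm is 0.004, 1.5 mm is 0.002.

Request:
carry_out:
  series:
    - [0, 0, 0, 0, 0, 0, 20]
    - [0, 0, 0, 0, 0, 0, 24]
    - [0, 0, 0.002, 0, 0, 0, 24]
    - [0, 0, 0.004, 0, 0, 0, 24]
    - [0, 0, 0.004, 0, 0, 0, 24]
    - [0, 0, 0.004, 0, 0, 0, 12]
    - [0, 0, 0.004, 0, 0, 0, 5]
    - [0, 0, 0.004, 0, 0, 0, 5]

```text
time_s: 19.12
tcp_pos: [0.4483, -0.3252, 0.0011]
tool_rot: [3.141, -0.0, 2.443]
force: [-0.9, 0.6, -0.1]
gripper_width: 0.0138
gripper_force: 50.0
```

In the tool's units: -100 mm is -0.1333, -75 mm is -0.1.

Request:
carry_out:
  series:
    - [0, 0, 0, 0, 0, 0, 5]
    - [0, 0, 0, 0, 0, 0, 5]
    - [0, 0, -0.0067, 0, 0, 0, 5]
    - [0, 0, -0.02, 0, 0, 0, 5]
    - [0, 0, -0.04, 0, 0, 0, 5]
    - [0, 0, -0.0667, 0, 0, 0, 5]
    - [0, 0, -0.1, 0, 0, 0, 5]
    - [0, 0, -0.1333, 0, 0, 0, 5]

```text
time_s: 19.78
tcp_pos: [0.4482, -0.325, 0.1029]
tool_rot: [3.142, -0.0, 2.443]
force: [0.3, -0.0, -0.7]
gripper_width: 0.0138
gripper_force: 50.0
```

Run:
```python
from cell import camera,telemetry,spot_in
from h import *
s=telemetry.state(); print(s["tcp_pos"],s["tool_rot"],s["gripper_width"])
w=camera("wrist");w["fish"]=1
print([(np.round(d["xyz"],3),round(d["conf"],2)) for d in spot_in(w,"marker_mid")])
im=w["color"].copy()
cv2.imwrite("pics/w7.png",cv2.resize(im[60:300,200:440],None,fx=2,fy=2))
```

```text
[ 0.44815188 -0.32504258  0.10289322] [ 3.14150230e+00 -1.46686267e-04  2.44264944e+00] 0.013779671908897976
[(array([ 0.424, -0.302,  0.117]), 0.68)]
```

View pics/w7.png

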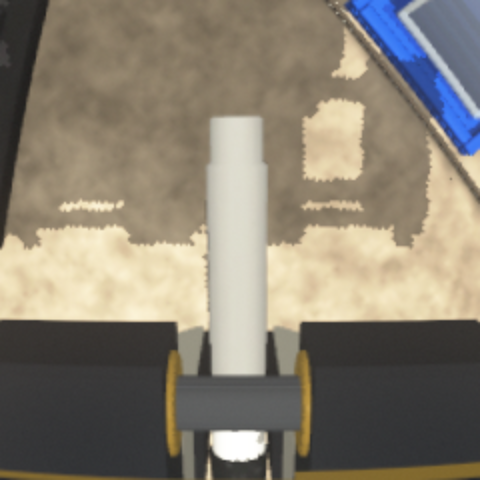

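In the tool's units: 205 mm is 0.2733, 183 mm is 0.244.

Request:
carry_out:
  series:
    - [0.0267, 0.0053, -0.0267, 0, 0, 0, 5]
    - [0.0733, 0.016, -0.056, 0, 0, 0, 5]
    - [0.124, 0.0267, -0.076, 0, 0, 0, 5]
    - [0.1533, 0.0627, -0.076, 0, 0, 0, 5]
    - [0.184, 0.0987, -0.076, 0, 0, 0, 5]
    - [0.2133, 0.1333, -0.076, 0, 0, 0, 5]
    - [0.244, 0.1693, -0.076, 0, 0, 0, 5]
    - [0.2733, 0.2053, -0.076, 0, 0, 0, 5]

```text
time_s: 20.55
tcp_pos: [0.3898, -0.0738, 0.1585]
tool_rot: [3.141, 0.0, 2.442]
force: [1.3, 0.7, -0.3]
gripper_width: 0.014
gripper_force: 50.0
```

In the tool's units: 245 mm is 0.3267, 214 mm is 0.2853.

Request:
carry_out:
  series:
    - [0.0333, 0.04, 0, 0, 0, 0, 5]
    - [0.068, 0.0813, 0, 0, 0, 0, 5]
    - [0.1027, 0.1227, 0, 0, 0, 0, 5]
    - [0.1373, 0.1627, 0, 0, 0, 0, 5]
    - [0.1707, 0.204, 0, 0, 0, 0, 5]
    - [0.2053, 0.2453, 0, 0, 0, 0, 5]
    - [0.24, 0.2853, 0, 0, 0, 0, 5]
    - [0.2747, 0.3267, 0, 0, 0, 0, 5]

```text
time_s: 21.22
tcp_pos: [0.3897, 0.2466, 0.1585]
tool_rot: [3.141, 0.0, 2.443]
force: [1.3, -0.3, -0.3]
gripper_width: 0.0138
gripper_force: 50.0
```

Run:
```python
from cell import camera,telemetry,spot_in
from h import *
s=telemetry.state(); print(s["tcp_pos"],s["tool_rot"],s["gripper_width"])
print(move(s,[.52,.42,.15],np.radians(148.4)))
w=camera("wrist");w["fish"]=1;cv2.imwrite("pics/w8.png",w["color"])
Rt=Rn.from_euler("xyz",s["tool_rot"])
X=ray2plane(w,[[318.5,118]],s["tcp_pos"][2]+.007);print("pen end in tool",Rt.inv().apply(X-s["tcp_pos"]))
for n in("wrist","top"):
  print([(np.round(d["xyz"],3),round(d["conf"],2)) for d in spot_in(camera(n),"marker_holder")])
```

```text
[0.38967432 0.24662499 0.15850244] [3.14125804e+00 2.48855800e-04 2.44288065e+00] 0.01375127140432112
(array([ 11.7, 216.6,   8.6]), array([ 0. ,  0. , -8.4]))
pen end in tool [[ 0.06674903  0.00040188 -0.00701648]]
[(array([0.529, 0.458, 0.015]), 0.64)]
[]
```

In the tool's units: 227 mm is 0.3027, 212 mm is 0.2827, -8.4 degrees is -0.0467.

Request:
carry_out:
  series:
    - [0.0027, 0.0333, 0.0027, 0, 0, -0.0056, 5]
    - [0.0053, 0.084, 0.0053, 0, 0, -0.0167, 5]
    - [0.0093, 0.1373, 0.008, 0, 0, -0.0278, 5]
    - [0.0133, 0.1907, 0.0107, 0, 0, -0.0389, 5]
    - [0.016, 0.2427, 0.012, 0, 0, -0.0467, 5]
    - [0.0187, 0.2827, 0.012, 0, 0, -0.0467, 5]
    - [0.0187, 0.3027, 0.012, 0, 0, -0.0467, 5]
    - [0.0187, 0.3027, 0.012, 0, 0, -0.0467, 5]

```text
time_s: 22.13
tcp_pos: [0.528, 0.4272, 0.1482]
tool_rot: [3.141, 0.0, 2.588]
force: [-0.9, -1.0, -0.3]
gripper_width: 0.0141
gripper_force: 50.0
```

Run:
```python
from cell import camera,telemetry,spot_in
from h import *
s=telemetry.state(); print(s["tcp_pos"],s["tool_rot"],s["gripper_width"])
w=camera("wrist");w["fish"]=1;im=w["color"]
a=np.radians(58.4);c=np.array([.5401,.4509]);ux=np.array([np.cos(a),np.sin(a)]);uy=np.array([-ux[1],ux[0]])
Q=[np.r_[c+i*.023*ux+j*.067*uy,.012] for i,j in((-1,-1),(-1,1),(1,1),(1,-1))]
print(proj(w,Q).round(1))
cv2.imwrite("pics/w9.png",cv2.resize(im[20:300,180:480],None,fx=2,fy=2))
```

```text
[0.52800003 0.42723467 0.14822648] [3.14127702e+00 1.33535539e-04 2.58750650e+00] 0.014105303006339057
[[321.5 248.5]
 [321.5 115.9]
 [369.8 116.5]
 [365.5 248. ]]
```

View pics/w9.png

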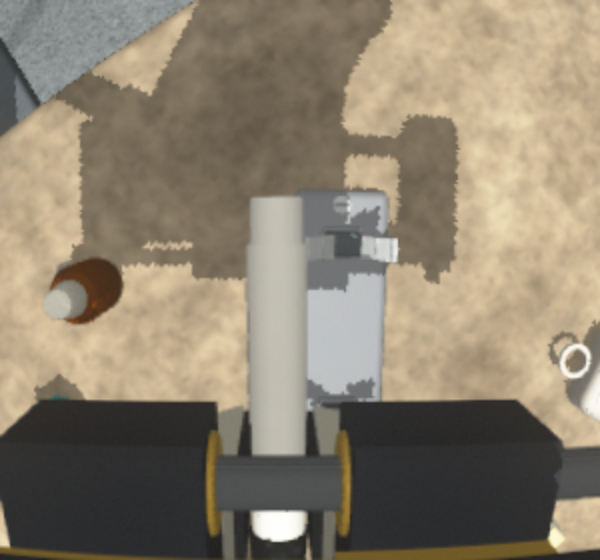

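Run:
```python
from cell import telemetry
from h import *
s=telemetry.state();print(move(s,[.541,.4537,.065],np.radians(148.4)))
```

```text
(array([ 2.5, 31.1, 83.3]), array([-0.1, -0. , -0.2]))
```

In the tool's units: 83 mm is 0.1107, 2.5 mm is 0.0033.

Request:
carry_out:
  series:
    - [0.0013, 0.0133, 0, 0, 0, 0, 5]
    - [0.0027, 0.032, 0.004, 0, 0, 0, 5]
    - [0.0033, 0.0413, 0.02, 0, 0, 0, 5]
    - [0.0033, 0.0413, 0.0467, 0, 0, 0, 5]
    - [0.0033, 0.0413, 0.0773, 0, 0, 0, 5]
    - [0.0033, 0.0413, 0.1, 0, 0, 0, 5]
    - [0.0033, 0.0413, 0.1107, 0, 0, 0, 5]
    - [0.0033, 0.0413, 0.1107, 0, 0, 0, 5]

```text
time_s: 22.85
tcp_pos: [0.5386, 0.4529, 0.0634]
tool_rot: [-3.136, -0.002, 2.588]
force: [-1.1, -0.7, -0.3]
gripper_width: 0.014
gripper_force: 50.0
```

Run:
```python
from cell import camera,telemetry,spot_in
from h import *
s=telemetry.state(); print(s["tcp_pos"],s["tool_rot"],s["gripper_width"])
w=camera("wrist");w["fish"]=1;im=w["color"]
cv2.imwrite("pics/w10.png",cv2.resize(im[60:210,240:400],None,fx=3.5,fy=3.5,interpolation=cv2.INTER_CUBIC))
```

```text
[0.53856927 0.45291593 0.06340238] [-3.13644105e+00 -2.19755016e-03  2.58810817e+00] 0.014026914172274692
```

View pics/w10.png

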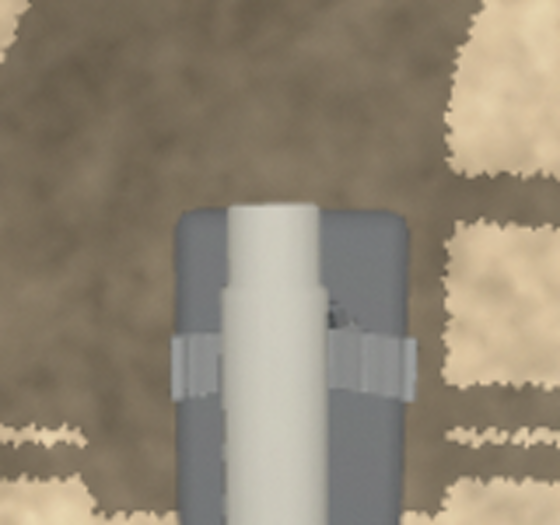

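In the tool's units: 28 mm is 0.0373, 27 mm is 0.036.

Request:
carry_out:
  series:
    - [0, 0.0013, 0.0053, 0, 0, 0, 5]
    - [0, 0.0013, 0.0133, 0, 0, 0, 5]
    - [0, 0.0013, 0.0213, 0, 0, 0, 5]
    - [0, 0.0013, 0.0267, 0, 0, 0, 5]
    - [0, 0.0013, 0.032, 0, 0, 0, 5]
    - [0, 0.0013, 0.0347, 0, 0, 0, 5]
    - [0, 0.0013, 0.036, 0, 0, 0, 5]
    - [0, 0.0013, 0.0373, 0, 0, 0, 5]
  force: 60

```text
time_s: 23.57
tcp_pos: [0.5405, 0.4559, 0.0387]
tool_rot: [3.141, 0.0, 2.589]
force: [-1.3, -2.3, 3.9]
gripper_width: 0.0135
gripper_force: 60.0
```

In the tool's units: 4 mm is 0.0053, 3 mm is 0.004.

Request:
carry_out:
  series:
    - [0, 0, 0.0013, 0, 0, 0, 5]
    - [0, 0, 0.0027, 0, 0, 0, 5]
    - [0, 0, 0.004, 0, 0, 0, 5]
    - [0, 0, 0.0053, 0, 0, 0, 5]
    - [0, 0, 0.0053, 0, 0, 0, 5]
    - [0, 0, 0.0053, 0, 0, 0, 5]
    - [0, 0, 0.0053, 0, 0, 0, 5]
    - [0, 0, 0.0053, 0, 0, 0, 5]

```text
time_s: 24.23
tcp_pos: [0.5402, 0.4559, 0.0337]
tool_rot: [-3.141, -0.0, 2.589]
force: [-0.4, -1.4, -0.1]
gripper_width: 0.0139
gripper_force: 60.0
```

In the tool's units: 7 mm is 0.0093, 6 mm is 0.008.

Request:
carry_out:
  series:
    - [0, 0, 0.0013, 0, 0, 0, 5]
    - [0, 0, 0.0027, 0, 0, 0, 5]
    - [0, 0, 0.004, 0, 0, 0, 5]
    - [0, 0, 0.0053, 0, 0, 0, 5]
    - [0, 0, 0.0067, 0, 0, 0, 5]
    - [0, 0, 0.008, 0, 0, 0, 5]
    - [0, 0, 0.0093, 0, 0, 0, 5]
    - [0, 0, 0.0093, 0, 0, 0, 5]

```text
time_s: 24.9
tcp_pos: [0.5406, 0.4563, 0.0272]
tool_rot: [3.141, 0.0, 2.589]
force: [0.2, 0.2, 0.8]
gripper_width: 0.0136
gripper_force: 60.0
```

In the tool's units: 1.5 mm is 0.002, 1 mm is 0.0013.

Request:
carry_out:
  series:
    - [0, 0, 0.0007, 0, 0, 0, 5]
    - [0, 0, 0.0013, 0, 0, 0, 5]
    - [0, 0, 0.002, 0, 0, 0, 5]
    - [0, 0, 0.002, 0, 0, 0, 5]
    - [0, 0, 0.002, 0, 0, 0, 5]
    - [0, 0, 0.002, 0, 0, 0, 5]
    - [0, 0, 0.002, 0, 0, 0, 5]
    - [0, 0, 0.002, 0, 0, 0, 5]

```text
time_s: 25.57
tcp_pos: [0.5407, 0.4563, 0.027]
tool_rot: [3.14, 0.0, 2.589]
force: [-1.2, -1.3, 6.0]
gripper_width: 0.0139
gripper_force: 60.0
```

In the tool's units: -95 mm is -0.1267, -60 mm is -0.08.

Request:
carry_out:
  series:
    - [0, 0, 0, 0, 0, 0, 15]
    - [0, 0, 0, 0, 0, 0, 25]
    - [0, 0, 0, 0, 0, 0, 36]
    - [0, 0, 0, 0, 0, 0, 44]
    - [0, 0, -0.0133, 0, 0, 0, 44]
    - [0, 0, -0.04, 0, 0, 0, 44]
    - [0, 0, -0.08, 0, 0, 0, 44]
    - [0, 0, -0.1267, 0, 0, 0, 44]
  force: 15

```text
time_s: 26.23
tcp_pos: [0.5395, 0.4553, 0.1202]
tool_rot: [-3.138, -0.002, 2.589]
force: [0.2, 0.9, -0.4]
gripper_width: 0.0436
gripper_force: 0.0
```

In the tool's units: -120 mm is -0.16, -110 mm is -0.1467.

Request:
carry_out:
  series:
    - [0, -0.02, 0, 0, 0, 0, 44]
    - [0, -0.06, 0, 0, 0, 0, 44]
    - [0, -0.1067, 0, 0, 0, 0, 44]
    - [0, -0.1467, 0, 0, 0, 0, 44]
    - [0, -0.16, 0, 0, 0, 0, 44]
    - [0, -0.16, 0, 0, 0, 0, 44]
    - [0, -0.16, 0, 0, 0, 0, 44]
    - [0, -0.16, 0, 0, 0, 0, 44]

```text
time_s: 26.9
tcp_pos: [0.4783, 0.3547, 0.1213]
tool_rot: [3.14, 0.001, 2.589]
force: [0.0, 0.5, 0.0]
gripper_width: 0.044
gripper_force: 0.0
```

Run:
```python
from cell import camera,telemetry,spot_in
from h import *
s=telemetry.state(); print(s["tcp_pos"],s["tool_rot"],s["gripper_width"])
w=camera("wrist");w["fish"]=1;im=w["color"]
for n in("marker_mid","oil_bottle"):print([(np.round(d["xyz"],3),round(d["conf"],2)) for d in spot_in(w,n)])
print("oil pred",proj(w,[[.4578,.357,.062],[.4578,.357,0]]),"holder",proj(w,[[.541,.4545,.012]]))
print(move(s,[.4585,.359,.09],s["tool_rot"][2]))
cv2.imwrite("pics/w11.png",im[:300])
```

```text
[0.47832069 0.35468945 0.12129317] [3.13987372e+00 7.05917205e-04 2.58929262e+00] 0.04397197334155249
[(array([0.519, 0.471, 0.038]), 0.95)]
[(array([0.457, 0.364, 0.037]), 0.66), (array([0.5  , 0.31 , 0.024]), 0.6)]
oil pred [[305.50888428 185.37003582]
 [308.17259816 170.95566076]] holder [[442.7022216  194.96574519]]
(array([19.2, -6.8, 31.3]), array([0.1, 0. , 0. ]))
```

View pics/w11.png

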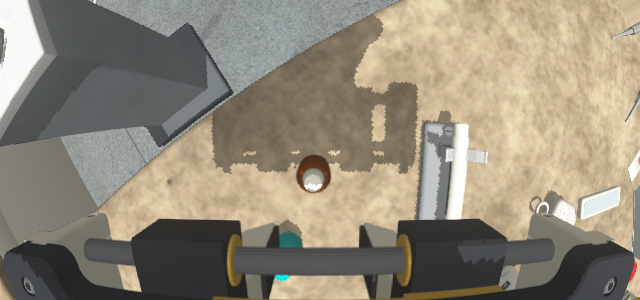

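Run:
```python
from cell import camera,telemetry,spot_in
from h import *
w=camera("wrist");w["fish"]=1
X=ray2plane(w,[[313.5,180.5]],.062);print(X,ray2plane(w,[[314,160]],.015))
s=telemetry.state();print(s["tcp_pos"],move(s,[*(X[0,:2]+[.4578,.357])/2,.045],s["tool_rot"][2]))
```

```text
[[0.45715019 0.36375287 0.062     ]] [[0.44973917 0.36799399 0.015     ]]
[0.47773196 0.35449756 0.12045659] (array([20.3, -5.6, 75.5]), array([0., 0., 0.]))
```

Request:
carry_out:
  series:
    - [0.016, -0.004, 0, 0, 0, 0, 44]
    - [0.0267, -0.0067, 0.0067, 0, 0, 0, 44]
    - [0.0267, -0.0067, 0.0267, 0, 0, 0, 44]
    - [0.0267, -0.0067, 0.0533, 0, 0, 0, 44]
    - [0.0267, -0.0067, 0.0773, 0, 0, 0, 44]
    - [0.0267, -0.0067, 0.0933, 0, 0, 0, 44]
    - [0.0267, -0.0067, 0.1, 0, 0, 0, 44]
    - [0.0267, -0.0067, 0.1, 0, 0, 0, 44]

```text
time_s: 27.77
tcp_pos: [0.4563, 0.36, 0.0443]
tool_rot: [-3.139, -0.002, 2.59]
force: [0.0, 0.2, 0.1]
gripper_width: 0.0437
gripper_force: 0.0
```

Request:
carry_out:
  series:
    - [0, 0, 0, 0, 0, 0, 30]
    - [0, 0, 0, 0, 0, 0, 24]
    - [0, 0, 0, 0, 0, 0, 20]
    - [0, 0, 0, 0, 0, 0, 16]
    - [0, 0, 0, 0, 0, 0, 10]
    - [0, 0, 0, 0, 0, 0, 8]
    - [0, 0, 0, 0, 0, 0, 8]
    - [0, 0, 0, 0, 0, 0, 8]

```text
time_s: 28.43
tcp_pos: [0.4582, 0.3603, 0.0462]
tool_rot: [3.141, 0.001, 2.589]
force: [-0.8, 0.4, 3.6]
gripper_width: 0.0167
gripper_force: 15.0
```

In the tool's units: -124 mm is -0.1653, -92 mm is -0.1227, 26 degrees is 0.1444.

Request:
carry_out:
  series:
    - [0, 0, -0.0107, 0, 0, 0, 8]
    - [0, 0, -0.032, 0, 0, 0, 8]
    - [0, 0, -0.0587, 0, 0, 0, 8]
    - [-0.0013, -0.0107, -0.0773, 0, 0, 0.0167, 8]
    - [-0.0027, -0.04, -0.08, 0, 0, 0.0444, 8]
    - [-0.0053, -0.08, -0.08, 0, 0, 0.0778, 8]
    - [-0.008, -0.1227, -0.08, 0, 0, 0.1111, 8]
    - [-0.0107, -0.1653, -0.08, 0, 0, 0.1444, 8]

```text
time_s: 29.1
tcp_pos: [0.3986, 0.2494, 0.106]
tool_rot: [3.141, 0.0, 2.131]
force: [0.2, -0.4, 0.0]
gripper_width: 0.0171
gripper_force: 15.0
```

Run:
```python
from cell import telemetry
from h import *
s=telemetry.state();print(s["tcp_pos"],s["gripper_width"])
for q in ([.40,.13,.106],[.4255,.0295,.106]): print(move(s,q,np.radians(92)))
```

```text
[0.39860117 0.24935122 0.10598679] 0.01709157116612699
(array([-101.9,  -62.2,   -0. ]), array([ 0. , -0. , 30.1]))
(array([-200.5,  -94. ,   -0. ]), array([ 0. , -0. , 30.1]))
```

In the tool's units: -200 mm is -0.2667, -184 mm is -0.2453, 30 degrees is 0.1667.

Request:
carry_out:
  series:
    - [-0.0333, -0.02, 0, 0, 0, 0.0278, 8]
    - [-0.0667, -0.0413, 0, 0, 0, 0.0556, 8]
    - [-0.1013, -0.0627, 0, 0, 0, 0.0833, 8]
    - [-0.136, -0.0827, 0, 0, 0, 0.1111, 8]
    - [-0.1733, -0.0947, 0, 0, 0, 0.1389, 8]
    - [-0.2107, -0.1067, 0, 0, 0, 0.1667, 8]
    - [-0.2453, -0.1187, 0, 0, 0, 0.1667, 8]
    - [-0.2667, -0.1253, 0, 0, 0, 0.1667, 8]

```text
time_s: 29.77
tcp_pos: [0.4277, 0.0288, 0.1062]
tool_rot: [3.141, 0.0, 1.61]
force: [0.5, 0.3, 0.3]
gripper_width: 0.0169
gripper_force: 15.0
```

Run:
```python
from cell import telemetry,camera
from h import *
w=camera("wrist");s=telemetry.state();print(s["tcp_pos"],s["gripper_width"],move(s,[.4255,.0295,.052],np.radians(92)))
cv2.imwrite("pics/w12.png",cv2.resize(w["color"][60:280,210:430],None,fx=2.4,fy=2.4))
```

```text
[0.42864626 0.0272837  0.10620625] 0.016781601595976768 (array([ 2.4, -3.1, 54.2]), array([0.1, 0.1, 0.2]))
```

View pics/w12.png

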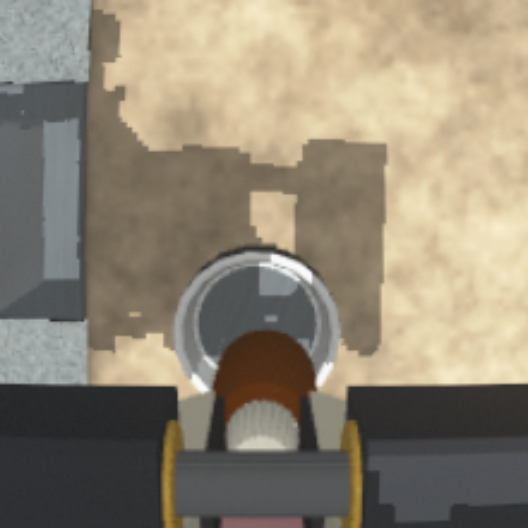

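Run:
```python
from cell import telemetry,camera
from h import *
w=camera("wrist");w["fish"]=1
f=lambda q,z:(ray2plane(w,np.array(q)/2.4+[210-.3,60-.3],z)*1000).round(1)
print(f([(258,328),(258,247),(175,325),(341,325)],.02),f([(264,331)],.06)-[0,14.5,0]); print(telemetry.state()["tcp_pos"])
```

```text
[[427.4  31.2  20. ]
 [426.4  59.   20. ]
 [399.1  31.2  20. ]
 [455.7  33.4  20. ]] [[428.9  26.1  60. ]]
[0.42797632 0.02901822 0.10609424]
```

In the tool's units: 51 mm is 0.068, 1.5 mm is 0.002.

Request:
carry_out:
  series:
    - [0.002, -0.0027, 0.0067, 0, 0, 0, 8]
    - [0.002, -0.0027, 0.02, 0, 0, 0, 8]
    - [0.002, -0.0027, 0.036, 0, 0, 0, 8]
    - [0.002, -0.0027, 0.0507, 0, 0, 0, 8]
    - [0.002, -0.0027, 0.0613, 0, 0, 0, 8]
    - [0.002, -0.0027, 0.0667, 0, 0, 0, 8]
    - [0.002, -0.0027, 0.068, 0, 0, 0, 8]
    - [0.002, -0.0027, 0.068, 0, 0, 0, 8]

```text
time_s: 30.53
tcp_pos: [0.4249, 0.033, 0.0546]
tool_rot: [-3.141, -0.0, 1.613]
force: [-0.5, -0.3, -0.5]
gripper_width: 0.0168
gripper_force: 15.0
```

In the tool's units: 4 mm is 0.0053, 3.5 mm is 0.0047.

Request:
carry_out:
  series:
    - [0, 0, 0.0013, 0, 0, 0, 8]
    - [0, 0, 0.0027, 0, 0, 0, 8]
    - [0, 0, 0.004, 0, 0, 0, 8]
    - [0, 0, 0.0047, 0, 0, 0, 8]
    - [0, 0, 0.0053, 0, 0, 0, 8]
    - [0, 0, 0.0053, 0, 0, 0, 8]
    - [0, 0, 0.0053, 0, 0, 0, 8]
    - [0, 0, 0.0053, 0, 0, 0, 8]

```text
time_s: 31.2
tcp_pos: [0.4256, 0.0324, 0.0512]
tool_rot: [3.14, 0.0, 1.612]
force: [-0.8, 0.3, 5.6]
gripper_width: 0.0168
gripper_force: 15.0
```

In the tool's units: -90 mm is -0.12, -60 mm is -0.08.

Request:
carry_out:
  series:
    - [0, 0, 0, 0, 0, 0, 20]
    - [0, 0, 0, 0, 0, 0, 30]
    - [0, 0, 0, 0, 0, 0, 40]
    - [0, 0, 0, 0, 0, 0, 44]
    - [0, 0, -0.0133, 0, 0, 0, 44]
    - [0, 0, -0.04, 0, 0, 0, 44]
    - [0, 0, -0.08, 0, 0, 0, 44]
    - [0, 0, -0.12, 0, 0, 0, 44]

```text
time_s: 31.87
tcp_pos: [0.4242, 0.0325, 0.1411]
tool_rot: [-3.139, -0.0, 1.612]
force: [0.7, 0.3, -0.7]
gripper_width: 0.0438
gripper_force: 0.0
```

In the tool's units: 200 mm is 0.2667, 190 mm is 0.2533.

Request:
carry_out:
  series:
    - [0.0267, -0.0133, -0.0067, 0, 0, 0, 44]
    - [0.0733, -0.0267, -0.0133, 0, 0, 0, 44]
    - [0.1267, -0.0333, -0.0133, 0, 0, 0, 44]
    - [0.18, -0.04, -0.0133, 0, 0, 0, 44]
    - [0.2267, -0.04, -0.0133, 0, 0, 0, 44]
    - [0.2533, -0.04, -0.0133, 0, 0, 0, 44]
    - [0.2667, -0.04, -0.0133, 0, 0, 0, 44]
    - [0.2667, -0.04, -0.0133, 0, 0, 0, 44]

```text
time_s: 32.53
tcp_pos: [0.3866, 0.2324, 0.1505]
tool_rot: [-3.141, -0.0, 1.615]
force: [0.0, -0.8, 0.7]
gripper_width: 0.0442
gripper_force: 0.0
```

Run:
```python
from cell import telemetry,camera,spot_in
import cv2,numpy as np
print(telemetry.state()["tcp_pos"])
p=camera("top");im=p["color"]
for t in("marker_mid","oil_bottle","pink_jar","blue_jar","saline_bottle","bench_timer"):print(t,[(np.round(d["xyz"],3),round(d["conf"],2)) for d in spot_in(p,t)])
a=im[165:270,325:430];b=im[150:255,165:270]
cv2.imwrite("pics/end.png",np.hstack([cv2.resize(x,(400,400),interpolation=cv2.INTER_CUBIC) for x in(b,a)]))
```

```text
[0.38662792 0.23242508 0.15048745]
marker_mid [(array([0.54 , 0.454, 0.04 ]), 0.74)]
oil_bottle [(array([0.422, 0.03 , 0.041]), 0.53)]
pink_jar [(array([ 0.427, -0.064,  0.1  ]), 0.78)]
blue_jar [(array([ 0.428, -0.169,  0.098]), 0.77)]
saline_bottle [(array([ 0.547, -0.029,  0.042]), 0.67)]
bench_timer [(array([ 0.528, -0.174,  0.058]), 0.62)]
```

View pics/end.png

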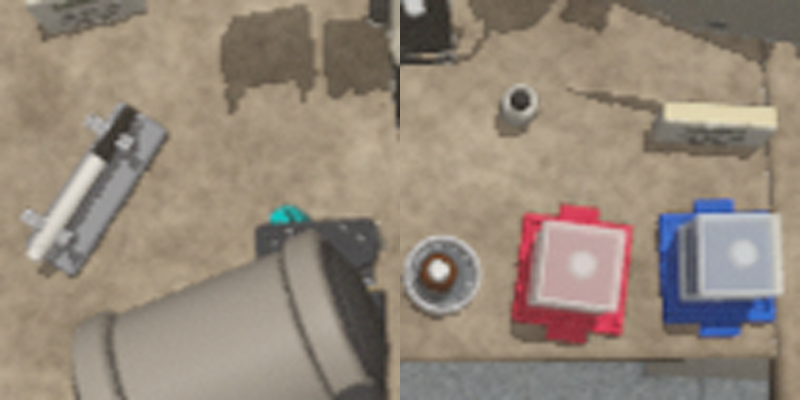

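Run:
```python
from cell import camera
from h import *
p=camera("top");k=105/400
f=lambda q,z:ray2plane(p,np.array(q)*k+[165,150]-.5+.5*k,z)[:,:2]*1000
X=f([(42,262),(128,112)],.036);H=f([(120,101),(168,132),(75,277),(27,243)],.012).mean(0)
d=X[1]-X[0];u=d/np.linalg.norm(d);e=X.mean(0)-H
print(X.mean(0),H,np.linalg.norm(d),np.degrees(np.arctan2(-d[1],-d[0]))%180,"across",e@[-u[1],u[0]],"along",e@u)
```

```text
[537.27490372 451.66327387] [539.79677085 450.21208793] 128.4225757138429 151.60921150166152 across 0.07754019271207158 along -2.908563557339983
```

The marker is centred in the holder at the right height. Everything is placed and nothing touches the robot, so I'm handing the job in.

```bash
python3 -c "
from cell import job
print(job.sign_off())"
```

```text
the job is handed in; nothing more can be done
None
```

The job is handed in and no verdict came back: my last measurements showed both jars in their trays, the oil bottle on the cup floor, the marker home in its clips, and the white bottle and timer where they started.

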